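Which clamp screw fits? Sort by thread hand in the test nut

TASK

One of the two brass clamp screws has a right-hand thread and the other a left-hand thread, and only one of them fits the open test nut on the steel block. Find out by trying them in the nut, turning either way: screw the one that fits fully home, until its flange sits on the nut, and leave it there. Put the other one in the round steel dish, without disturbing the jar, the cup or the hammer.

Things in the scene. Friction and masses are not known exactly. Their poses are not given: they have to be found in the camera images.
- screw_a_head (a point): one brass clamp screw, 70 mm long, 0.3 kg, standing head up in the stand. Point: centre of its square head (28 x 28 mm, 44 mm tall, sides along this point's x and y), 22 mm above the top and 26 mm above the underside of a flange 40 mm across, 48 mm above the nose tip. z: from nose to head. Twin of the other screw but for the thread hand
- screw_b_head (a point): the other brass clamp screw, 70 mm long, 0.3 kg, standing head up in the stand. Point: centre of its square head (28 x 28 mm, 44 mm tall, sides along this point's x and y), 22 mm above the top and 26 mm above the underside of a flange 40 mm across, 48 mm above the nose tip. z: from nose to head. Twin of the other screw but for the thread hand
- screw_a: the whole of screw_a; origin at the nose tip, z towards the head. Below the flange 22 mm of three-start thread, 29 mm across, lead 25.5 mm per turn, ending in a 6 mm tapered nose (12 mm at the tip, 20 mm core). A right-hand screw goes in clockwise seen from above, a left-hand one anticlockwise
- screw_b: the whole of screw_b; origin at the nose tip, z towards the head; sizes as screw_a
- mouth (a point): centre of the mouth of the open test nut, 40 mm above the table: a fixed dark steel ring 52 mm across, 28 mm tall, 33 mm bore, thread ribs from 1.5 mm below the mouth with 22 mm clear between them. Its hand differs from time to time and cannot be seen. Fully home, a screw's head centre is 26 mm above this point
- block: fixed steel plate 170 x 64 x 12 mm, origin under its centre. The open nut stands at +48 mm along its x, a dust cap (unused, 58 mm across, top 48 mm above the table) at -48 mm. A screw of the wrong hand stops with its flange about 14 mm above the mouth, whichever way it is turned; the fitting one first rests 6 to 14 mm high, goes down when turned its way and stays; turned the other way it climbs
- dish_floor (a point): centre of the inner floor of a fixed round dark steel dish: about 138 mm across inside at the floor, 164 mm across and 28 mm tall at the rim, inner floor 4 mm above the table
- stand: fixed pale wooden stand 160 x 60 x 28 mm that holds the two screws in 33 mm wide holes, 48 mm to either side of its centre along its x axis; the flanges rest on its top. Origin: centre of the underside
- jar: bystander: amber glass jar with lid, 54 mm across, 75 mm tall, origin under its centre
- cup: bystander: small terracotta cup 64 mm across, 45 mm tall, origin under its centre
- hammer: bystander: hammer 240 mm long lying on the table beyond the block, along its x axis
There are look-alikes about, which are no part of the job. Leave any blue, brown or pink look-alike of the screw_a alone.

How it is judged:
At the end, for the whole second after the job is handed in: One screw home in the open nut (head centre within 6 mm of its axis, tilt under 0.12 rad, flange within 2.5 mm of the mouth), the other in the dish (head centre within 75 mm of its middle, under 60 mm above its floor), both at rest; jar, cup, hammer moved under 30 mm (((horizontal distance between screw_a_head and mouth below 0.006 m and z of screw_a_head in the frame of mouth below 0.0285 m and angle between screw_a_head's own z axis and vertical below 0.12 rad and horizontal distance between screw_b_head and dish_floor below 0.075 m and z of screw_b_head in the frame of dish_floor below 0.06 m) or (horizontal distance between screw_b_head and mouth below 0.006 m and z of screw_b_head in the frame of mouth below 0.0285 m and angle between screw_b_head's own z axis and vertical below 0.12 rad and horizontal distance between screw_a_head and dish_floor below 0.075 m and z of screw_a_head in the frame of dish_floor below 0.06 m)) and linear speed of each of screw_a, screw_b below 0.02 m/s); the robot touches nothing.
It fails at once if the jar is disturbed (distance of jar from where it was at the start of the episode above 0.03 m).
It fails at once if the cup is disturbed (distance of cup from where it was at the start of the episode above 0.03 m).
It fails at once if the hammer is disturbed (distance of hammer from where it was at the start of the episode above 0.03 m).
It also fails if it takes over 72 s, if anything falls off the work surface, if the arm or the gripper's body presses on something with over 40 N, if the wrist force passes 120 N, or if a joint passes its speed limit or range.

ROBOT

A 6-joint arm with a two-finger parallel gripper is mounted at the origin on the work surface. World frame = base frame: x ahead of the robot, y to its left, z up, the work surface at z = 0. Lengths are in m, angles in rad, forces in N, time in s.
With the tool pointing down it reaches from about 0.225 to 0.725 m from the base axis. Payload 3.1 kg.
Tool frame: the origin (TCP) lies at the very end of the fingers, on their centre line; the grasp point (between the pads) lies hold_point_z behind it (hold_point_z is the distance from the TCP to the grasp point, in m); z points along the fingers, y is the line along which they close (so a half turn about z gives the same grasp; the last joint's range is limited). The gripper opens to 85 mm and grips with 20 to 120 N. Pads are 22 mm wide; open, the fingers measure 114 mm over their backs; the gripper's body (76 mm by 85 mm) begins 54 mm behind the grasp point. The pads swing forward as they close: fully open they stand 13 mm farther back than shut.
Start: joints at [-1.381, 0.048, 0.099, 1.622, 0, 1.443], TCP at [0.164, -0.499, 0.231] pointing down, gripper open.
Joint ranges: [-2.91, 2.91], [-0.99, 1.94], [-1.21, 1.42], [-2.12, 2.29], [-1.49, 1.47], [-3.14, 3.14]. Speed limits (rad/s): [2.79, 2.79, 3.14, 3.14, 3.14, 3.14].

INTERFACE

Orientations are given as a unit quaternion [x, y, z, w].
In Python, from bench import get_state, read_camera, close_job, boxes_of, outline_of, hold_point_z gives the robot as it stands.
- The arm moves only by the tool send_rows, never from a script. Its argument "commands" is one flat list of numbers, 5 for each row, row after row: the shift along the tool's x, y, z in mm, then the turn about the tool's z in degrees, then the finger opening in mm, from 0 to 85.4. A call has 1 to 8 rows; each row is the pose to reach, as a shift and turn from the pose commanded when the call began, along the tool's axes at that moment; what a row does not reach only later rows make up. A row lasts 1/10 s, in which the tool goes at most 50 mm and 8.59 degrees, less where a joint would pass 70% of its speed; a pose out of reach is approached as far as the arm can. A call with a gripper value outside its range is refused whole. The fingers move at their own pace and stop on an object; "squeeze" is the grip in N (left out, the last holds). Time passes only in rows, so rows that repeat a pose let the fingers close. It gives the time, the measured TCP pose, the force, the opening and the grip force at its end, in the units of the state.
- get_state(): the state, without advancing time (a new reading comes with each control period).
- read_camera(name): name is "side" or "top"; returns a dict with "img" (400x640x3 uint8, blue, green, red), "fx", "fy", "cx", "cy" (pixels), "view" (4x4, takes a point from world to camera coordinates). Camera axes: x right, y up, looking along -z (the intrinsics and any distortion apply to the point x, -y, -z); pixel columns grow to the right and rows downward; lengths in m; the calibration is good to about 2 mm. A picture is of the moment at which its call begins. There is no depth.
- close_job(): hands the job in; it is judged then, once.
Trained networks look in the newest picture that a camera, given by its name, has taken for a name from the list of things; names that differ only in an ending like _2 or _b are one class to them, and where a whole thing is asked for, a point or a joint stands for the part that bears it (a point fixed in the world has none). Each returns a list of dicts, best first, with "conf" (0 to 1); they miss things now and then, are a little off and sometimes report something else, mostly with a low value. They report only what shows in the picture. A call takes as long as a camera call. They do not tell look-alikes from the thing itself.
- boxes_of(camera, query): "xy" ([column, row] in pixels, amid what is visible of it).
- outline_of(camera, query): "pixels" (400x640 bool, what is visible of it) and "xy" ([column, row] in pixels, amid what is visible of it).
The state is a dict: "clock": time; "joints": joint angles; "qvel": joint speeds; "effort": joint torques, N m; "position": TCP position; "ee_rot": TCP orientation; "wrist_force": force on the tool from outside, world axes, zero at the start; "wrist_torque": the same for the moment, N m; "opening": finger opening in m; "grasp_force": force on a finger pad.
Only numpy, scipy, OpenCV 4.12 (cv2) and the standard library are available. Lean on these libraries where they do the work, as an engineer would, in place of code of your own. Each camera call takes 0.05 s, during which the arm holds its last target. There are 200 camera calls.

## Working session

There is one attempt and no reset: what is moved stays moved. The work goes in short steps, Python scripts to look and compute and a tool call to move; the robot and the scene stay as the last step left them, time stands still between calls to the robot, and variables do not carry over. Pictures are saved under pics/ and viewed, at most 10 in all, crops included, and the job is handed in when it is done.

Besides the shell and the picture viewer there is one more tool, called as name(argument=value, ...) on one line, values as JSON. send_rows: Moves the arm, as the interface text tells. Its arguments: {"type":"object","properties":{"commands":{"type":"array","items":{"type":"number"}},"squeeze":{"type":"number"}},"required":["commands"]}

```bash
mkdir -p pics; ls; python3 - <<'E'
from bench import *
import bench,cv2
s=get_state();print({k:s[k] for k in('clock','position','ee_rot','opening','wrist_force')}, hold_point_z if not callable(hold_point_z) else hold_point_z())
for n in('top','side'):
    c=read_camera(n);cv2.imwrite(f'pics/{n}0.png',c['img'])
    print(n,c['fx'],c['fy'],c['cx'],c['cy'],c['view'],[k for k in c])
    for q in('screw_a','screw_a_head','block','stand','jar','cup','hammer','mouth','dish_floor'):
        try:print(q,[([round(float(v)) for v in d['xy']],round(d['conf'],2)) for d in boxes_of(n,q)])
        except Exception as e:print(q,e)
print(get_state()['clock'])
E
```

```text
pics
{'clock': 0.0, 'position': array([ 0.16392329, -0.49811027,  0.23010467]), 'ee_rot': array([ 9.87401384e-01,  1.58231199e-01, -3.71833972e-05, -1.18010732e-03]), 'opening': 0.08519591749201123, 'wrist_force': array([-0.84874619,  0.1569102 ,  0.54212189])} 0.0187
top 405.3954539412811 405.3954539412811 325.0551347015584 193.53406321940184 [[ 0.00615699 -0.99977097 -0.02049639  0.03338752]
 [ 0.99117575  0.00338744  0.13251099 -0.6296592 ]
 [-0.13241121 -0.0211314   0.99096959 -0.83061837]
 [ 0.          0.          0.          1.        ]] ['img', 'fx', 'fy', 'cx', 'cy', 'view']
screw_a [([180, 224], 0.82), ([222, 209], 0.8), ([222, 254], 0.8), ([175, 190], 0.75), ([199, 161], 0.54), ([355, 269], 0.27)]
screw_a_head [([175, 189], 0.91), ([196, 158], 0.9), ([221, 208], 0.82), ([178, 223], 0.72)]
block [([355, 267], 0.85)]
stand [([229, 233], 0.65)]
jar [([448, 152], 0.89)]
cup [([263, 153], 0.55)]
hammer [([330, 126], 0.76)]
mouth [([353, 270], 0.87)]
dish_floor [([481, 258], 0.71), ([260, 153], 0.16)]
side 370.25097468295195 370.25097468295195 322.77595589387516 203.85066178506705 [[-0.92576408 -0.37757992  0.01985632  0.57338222]
 [ 0.25461725 -0.58373472  0.77098886 -0.19641626]
 [-0.27951909  0.71880956  0.636539   -0.70832062]
 [ 0.          0.          0.          1.        ]] ['img', 'fx', 'fy', 'cx', 'cy', 'view']
screw_a [([233, 335], 0.93), ([211, 300], 0.9), ([270, 349], 0.89), ([280, 299], 0.76), ([333, 306], 0.63)]
screw_a_head [([270, 347], 0.97), ([213, 304], 0.87), ([276, 295], 0.81), ([229, 336], 0.55)]
block [([393, 227], 0.9)]
stand [([303, 316], 0.65), ([316, 153], 0.51)]
jar [([316, 152], 0.7)]
cup [([244, 254], 0.91)]
hammer [([252, 214], 0.7), ([392, 229], 0.52), ([244, 252], 0.47)]
mouth [([389, 227], 0.83), ([254, 213], 0.45)]
dish_floor [([251, 215], 0.73), ([404, 168], 0.62)]
1.0
```

View pics/top0.png

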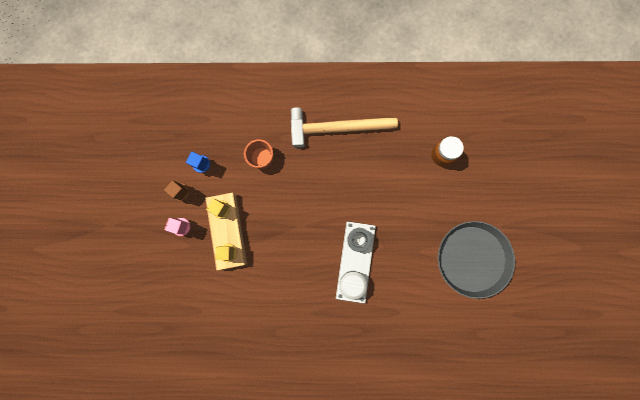

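View pics/side0.png

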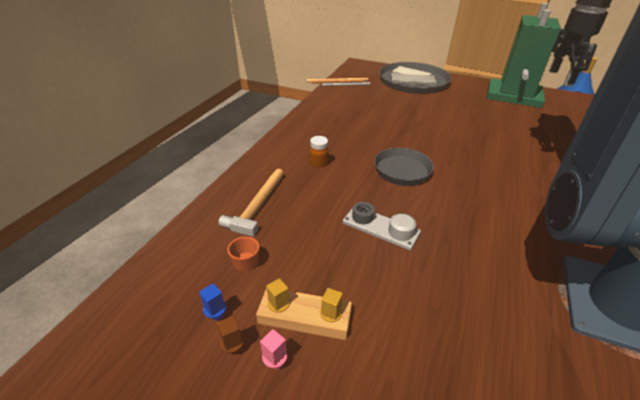

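Top picture: brass screws in the pale stand at (219,208) and (224,253). The look-alikes are blue (198,161), brown (176,190) and pink (178,226), all standing outside the stand. The nut is at (360,240), the cap at (353,285) and the dish at (477,259). The two brass ones in the stand fit the description; I'll confirm with a crop.

```bash
cat > h.py <<'E'
import numpy as np,cv2
from bench import *
def to_plane(c,px,z):
    px=np.atleast_2d(px).astype(float);V=c['view'];R,t=V[:3,:3],V[:3,3]
    d=np.c_[(px[:,0]-c['cx'])/c['fx'],-(px[:,1]-c['cy'])/c['fy'],-np.ones(len(px))]@R
    o=-R.T@t
    return (o+d*((z-o[2])/d[:,2])[:,None])[:,:2]
def proj(c,P):
    q=np.atleast_2d(P)@c['view'][:3,:3].T+c['view'][:3,3]
    return np.c_[c['cx']+c['fx']*q[:,0]/-q[:,2],c['cy']-c['fy']*q[:,1]/-q[:,2]]
def tri(c1,p1,c2,p2):
    def M(c):
        F=np.diag([1,-1,-1.]);K=np.array([[c['fx'],0,c['cx']],[0,c['fy'],c['cy']],[0,0,1]]);return K@F@c['view'][:3]
    X=cv2.triangulatePoints(M(c1),M(c2),np.float64(p1).reshape(2,1),np.float64(p2).reshape(2,1));return (X[:3]/X[3]).ravel()
E
python3 - <<'E'
from h import *
t=read_camera('top');s=read_camera('side')
a=cv2.resize(t['img'][180:310,190:390],None,fx=4,fy=4,interpolation=cv2.INTER_CUBIC)
cv2.imwrite('pics/ctop.png',a)
a=cv2.resize(s['img'][195:345,240:440],None,fx=4,fy=4,interpolation=cv2.INTER_CUBIC)
cv2.imwrite('pics/cside.png',a)
b=boxes_of('side','screw_a_head');b2=boxes_of('top','screw_a_head')
print([d['xy'] for d in b],[d['xy'] for d in b2])
for p,q in(((219,208),(278,295)),((224,253),(332,305)),((360,240),(363,213))):print(tri(t,p,s,q))
for p in ((477,259),(259,154),(297,128),(449,150)):print(to_plane(t,p,0.02))
E
```

```text
[[212.6, 304.1], [277.7, 299.1], [232.4, 334.7], [272.3, 348.7]] [[176.1, 188.7], [198.1, 162.7], [180.8, 224.3]]
[0.597533   0.2635721  0.04735567]
[0.50179817 0.24797582 0.05062253]
[ 0.53203959 -0.03932122  0.02111655]
[[ 0.49187111 -0.29006664]]
[[0.72151496 0.1857805 ]]
[[0.78171178 0.10123581]]
[[ 0.73119393 -0.23852728]]
```

View pics/ctop.png

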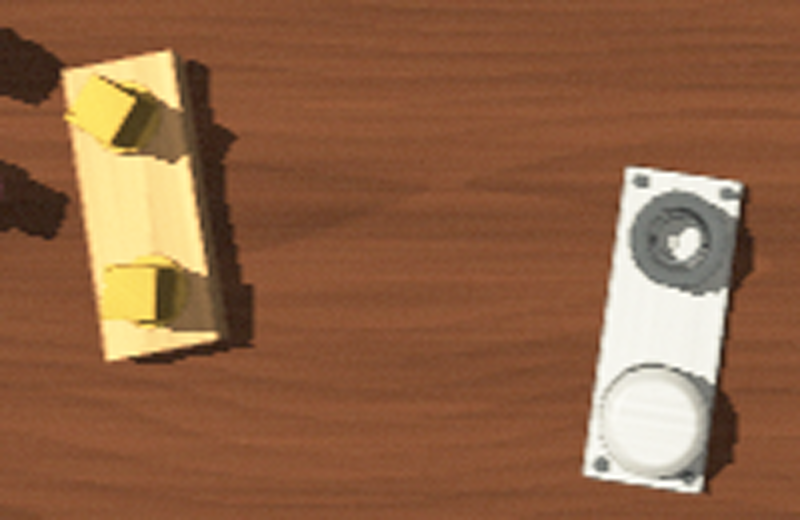

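View pics/cside.png

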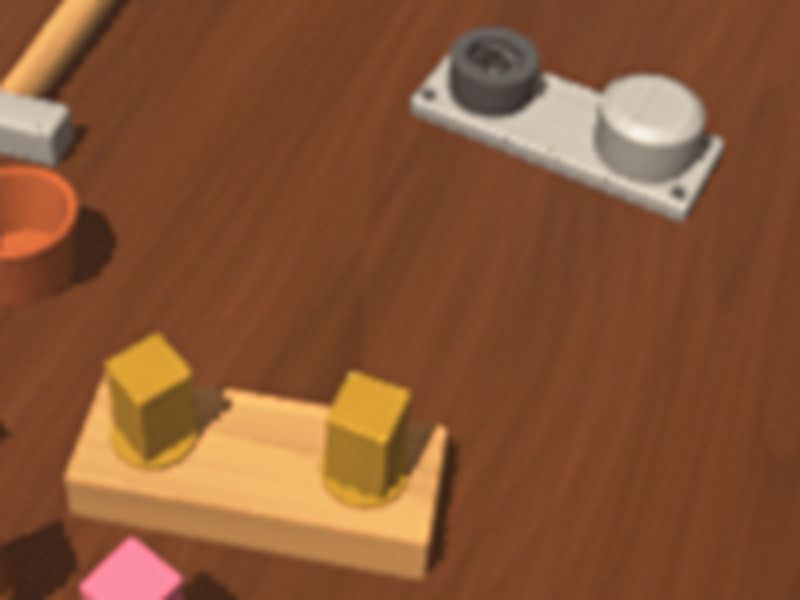

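Crops: two brass square heads standing in the pale stand, at crop (102,110) and (130,290). The far one is turned about 30° and the near one is nearly square to the image. The open nut is at crop (683,240), the domed cap at (655,420). I'll fit poses from the corners.

```bash
cat > fit.py <<'E'
from h import *
from scipy.optimize import least_squares
t=read_camera('top');s=read_camera('side')
up=lambda L,o:(np.float64(L)+.5)/4-.5+np.float64(o)
T=lambda L:up(L,(190,180));S=lambda L:up(L,(240,195))
def fit(tp,sp,w,h,z,x0):
    tp,sp=T(tp),S(sp);best=None
    box=np.array([[-w,-h],[w,-h],[w,h],[-w,h]])/2
    def pts(v):
        c,n=np.cos(v[2]),np.sin(v[2]);return np.c_[box@np.array([[c,n],[-n,c]])+v[:2],np.full(4,z)]
    def res(v,assign=None):
        r=[]
        for cam,p in((t,tp),(s,sp)):
            q=proj(cam,pts(v));D=np.linalg.norm(q[:,None]-p[None],axis=2)
            # nearest corner
            r.append((q[D.argmin(0)]-p).ravel())
        return np.concatenate(r)
    sols=[least_squares(res,[*x0,a]) for a in np.linspace(0,np.pi,7)[:-1]]
    b=min(sols,key=lambda q:q.cost);print(np.round(b.x[:2],4),'yaw',round(np.degrees(b.x[2])%180,1),'rms px',round(np.sqrt(2*b.cost/8),2));return b.x
A=fit([(92,76),(138,97),(113,147),(68,120)],[(105,365),(157,333),(192,375),(148,405)],.028,.028,.076,(.597,.263))
B=fit([(107,265),(155,265),(155,320),(100,312)],[(353,372),(411,390),(388,442),(330,422)],.028,.028,.076,(.5,.248))
K=fit([(625,168),(743,184),(705,492),(583,475)],[(412,100),(683,217),(722,145)],.17,.064,.012,(.49,-.045))
W=fit([(62,70),(173,50),(107,360)],[(447,430),(72,478)],.16,.06,.028,(.55,.256))
for v,n in((K,'block'),(W,'stand')):
    for sg in(1,-1):print(n,sg,np.round(v[:2]+sg*.048*np.array([np.cos(v[2]),np.sin(v[2])]),4))
# nut rim ellipse
for cam,n,r0 in((t,'top',(340,220,395,262)),(s,'side',(345,195,380,226))):
    x0,y0,x1,y1=r0;g=cv2.cvtColor(cam['img'],cv2.COLOR_BGR2HSV)[y0:y1,x0:x1]
    m=((g[...,1]<90)&(g[...,2]<140)).astype(np.uint8)
    k,l,st,ce=cv2.connectedComponentsWithStats(m);i=1+st[1:,4].argmax();c=cv2.findContours((l==i).astype(np.uint8),0,1)[0][0]
    h=cv2.convexHull(c)[:,0]+np.array([x0,y0]);
    if n=='top':
        w=to_plane(cam,h,.040);e=cv2.fitEllipse((w*1000).astype(np.float32));print('nut',n,e)
for cam,n in((t,'top'),):
    for q in('dish_floor','cup','jar'):
        o=outline_of('top',q)[0];h=cv2.convexHull(cv2.findContours(o['pixels'].astype(np.uint8),0,1)[0][0])[:,0]
        zz={'dish_floor':.028,'cup':.045,'jar':.07}[q];print(q,cv2.fitEllipse((to_plane(cam,h,zz)*1000).astype(np.float32)))
E
python3 fit.py
```

```text
[0.5963 0.2653] yaw 153.9 rms px 1.38
[0.503  0.2469] yaw 179.1 rms px 1.18
[ 0.4849 -0.0288] yaw 171.6 rms px 1.46
[0.5493 0.2558] yaw 10.8 rms px 0.67
block 1 [ 0.5324 -0.0359]
block -1 [ 0.4374 -0.0218]
stand 1 [0.5964 0.2648]
stand -1 [0.5021 0.2468]
nut top ((529.5713500976562, -41.30780792236328), (52.620521545410156, 60.419639587402344), 162.5776824951172)
dish_floor ((492.28936767578125, -285.2755432128906), (160.64913940429688, 161.8232879638672), 58.71389389038086)
cup ((715.9918823242188, 181.1605224609375), (60.738887786865234, 64.18904876708984), 127.24562072753906)
jar ((716.6150512695312, -219.64088439941406), (52.22043991088867, 76.4250259399414), 38.38502883911133)
```

```bash
cat > nut.py <<'E'
from h import *
from scipy.optimize import minimize
t=read_camera('top');s=read_camera('side')
a=np.linspace(0,2*np.pi,48,endpoint=False);C=np.c_[np.cos(a),np.sin(a)]
def sil(cam,xy,F):
    P=np.vstack([np.c_[C*r+xy,np.full(48,z)] for r,z in((.026,.012),(.026,.040))])
    m=np.zeros((400*F,640*F),np.uint8);cv2.fillPoly(m,[cv2.convexHull(np.round((proj(cam,P)+.5)*F*16).astype(np.int32))],255,shift=4);return m
def blocksil(cam,v,F):
    b=np.array([[-85,-32],[85,-32],[85,32],[-85,32]])/1e3;c,n=np.cos(v[2]),np.sin(v[2]);q=b@np.array([[c,n],[-n,c]])+v[:2]
    m=np.zeros((400*F,640*F),np.uint8);P=np.vstack([np.c_[q,np.full(4,z)] for z in(0,.012)])
    nut=v[:2]+.048*np.array([c,n]);cap=v[:2]-.048*np.array([c,n])
    for Q in(P,np.vstack([np.c_[C*.026+nut,np.full(48,z)] for z in(.012,.040)]),np.vstack([np.c_[C*.029+cap,np.full(48,z)] for z in(.012,.044)])):
        cv2.fillPoly(m,[cv2.convexHull(np.round((proj(cam,Q)+.5)*F*16).astype(np.int32))],255,shift=4)
    return m
F=4;ms={}
for cam,n,(x0,y0,x1,y1) in((t,'top',(325,212,385,312)),(s,'side',(335,195,430,255))):
    im=cv2.resize(cam['img'],None,fx=F,fy=F,interpolation=cv2.INTER_LINEAR).astype(int)
    roi=np.zeros(im.shape[:2],bool);roi[y0*F:y1*F,x0*F:x1*F]=1
    hsv=cv2.cvtColor(im.astype(np.uint8),cv2.COLOR_BGR2HSV)
    grey=roi&(hsv[...,1]<80)
    k,l,st,_=cv2.connectedComponentsWithStats(grey.astype(np.uint8));grey=l==1+st[1:,4].argmax()
    dark=grey&(hsv[...,2]<135)
    ms[n]=(cam,grey,dark)
    cv2.imwrite(f'pics/m_{n}.png',np.hstack([(grey*255)[y0*F:y1*F,x0*F:x1*F],(dark*255)[y0*F:y1*F,x0*F:x1*F]]).astype(np.uint8))
cost=lambda v,names:sum(np.logical_xor(blocksil(ms[n][0],v,F)>0,ms[n][1]).sum() for n in names)
for names in(('top',),('side',),('top','side')):
    r=minimize(cost,[.485,-.029,np.radians(-8.4)],args=(names,),method='Nelder-Mead',options=dict(initial_simplex=np.array([.485,-.029,-.147])+np.array([[0,0,0],[.006,0,0],[0,.006,0],[0,0,.06]])))
    v=r.x;print(names,np.round(v,4),'cost px',r.fun/F/F,'nut',np.round(v[:2]+.048*np.array([np.cos(v[2]),np.sin(v[2])]),4))
E
python3 nut.py
```

```text
('top',) [ 0.4851 -0.03   -0.1386] cost px 43.6875 nut [ 0.5327 -0.0366]
('side',) [ 0.486  -0.028  -0.1462] cost px 82.8125 nut [ 0.5335 -0.035 ]
('top', 'side') [ 0.4855 -0.0296 -0.1466] cost px 142.25 nut [ 0.533  -0.0366]
```

```bash
python3 -c "
import cv2,numpy as np
a=cv2.imread('pics/m_top.png');b=cv2.imread('pics/m_side.png')
h=max(a.shape[0],b.shape[0]);p=lambda i:cv2.copyMakeBorder(i,0,h-i.shape[0],0,20,0,value=(0,0,255))
m=np.hstack([p(a),p(b)]);m=cv2.resize(m,None,fx=.6,fy=.6);print(m.shape);cv2.imwrite('pics/masks.png',m)"
```

```text
(240, 768, 3)
```

```bash
cat >> h.py <<'E'
def pose():
    s=get_state();x,y,z,w=s['ee_rot']
    yaw=np.degrees(np.arctan2(2*(x*y+z*w),1-2*(y*y+z*z)));return s,yaw
def go(X,Y,Z,yawt,long=None):
    s,yaw=pose();p=s['position'];d=np.array([X,Y,Z])-p
    a=np.radians(yaw);ex=np.array([np.cos(a),np.sin(a)]);ey=np.array([np.sin(a),-np.cos(a)])
    dt=-((yawt-yaw+180)%360-180)
    print('t',round(s['clock'],2),'p',np.round(p*1e3,1),'yaw',round(yaw,1),'f',np.round(s['wrist_force'],1),'op',round(s['opening']*1e3,1),'j6',round(s['joints'][5],2),'-> shift',np.round([d[:2]@ex*1e3,d[:2]@ey*1e3,-d[2]*1e3],1),'turn',round(dt,1))
E
python3 -c "
from h import *
go(.503,.247,.20,179.1)"
```

```text
t 1.55 p [ 164.  -498.7  231.3] yaw 18.2 f [ 0.4 -0.1  0.2] op 85.6 j6 1.44 -> shift [ 555.  -602.5   31.3] turn -160.9
```

View pics/masks.png

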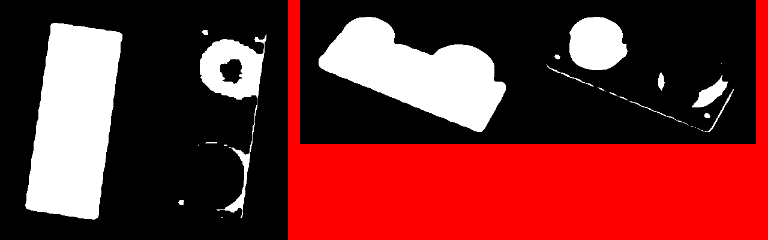

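The masks show the plate silhouette clean in both views, so the nut sits at about (0.533, -0.0365).

send_rows(commands=[555, -602, 20, -161, 60, 555, -602, 20, -161, 60, 555, -602, 20, -161, 60, 555, -602, 20, -161, 60, 555, -602, 20, -161, 60, 555, -602, 20, -161, 60, 555, -602, 20, -161, 60, 555, -602, 20, -161, 60], squeeze=60)

```text
clock: 2.35
position: [0.3301, -0.133, 0.2218]
ee_rot: [0.724, 0.69, 0.0, 0.001]
wrist_force: [1.3, -1.3, -0.5]
opening: 0.0602
grasp_force: 0.0
```

```bash
python3 -c "
from h import *
go(.503,.247,.15,179.1)"
```

```text
t 2.35 p [ 330.1 -133.   221.8] yaw 87.3 f [ 1.3 -1.3 -0.5] op 60.2 j6 1.05 -> shift [387.8 154.6  71.8] turn -91.8
```

send_rows(commands=[388, 155, 70, -92, 60, 388, 155, 70, -92, 60, 388, 155, 70, -92, 60, 388, 155, 70, -92, 60, 388, 155, 70, -92, 60, 388, 155, 70, -92, 60, 388, 155, 70, -92, 60, 388, 155, 70, -92, 60])

```text
clock: 3.15
position: [0.4957, 0.2256, 0.1552]
ee_rot: [0.207, 0.978, 0.0, 0.0]
wrist_force: [1.3, -0.1, 0.6]
opening: 0.0602
grasp_force: 0.0
```

```bash
python3 -c "
from h import *
go(.503,.247,.042,179.1)"
```

```text
t 3.15 p [495.7 225.6 155.2] yaw 156.1 f [ 1.3 -0.1  0.6] op 60.2 j6 0.72 -> shift [  2.   22.5 113.2] turn -23.0
```

send_rows(commands=[2, 22.5, 30, -23, 60, 2, 22.5, 30, -23, 60, 2, 22.5, 35, -23, 60, 2, 22.5, 60, -23, 60, 2, 22.5, 85, -23, 60, 2, 22.5, 105, -23, 60, 2, 22.5, 113, -23, 60, 2, 22.5, 113, -23, 60])

```text
clock: 3.95
position: [0.5013, 0.2442, 0.0409]
ee_rot: [0.011, 1.0, -0.001, -0.002]
wrist_force: [-0.5, 0.5, -0.2]
opening: 0.0599
grasp_force: 0.0
```

```bash
python3 -c "
from h import *
go(.503,.247,.042,179.1)
c=read_camera('side');p=proj(c,[[.503,.247,.06]])[0].astype(int);i=c['img'][max(0,p[1]-70):p[1]+70,max(0,p[0]-90):p[0]+90]
cv2.imwrite('pics/g1.png',cv2.resize(i,None,fx=4,fy=4))"
```

```text
t 3.95 p [501.3 244.2  40.9] yaw 178.7 f [-0.5  0.5 -0.2] op 59.9 j6 0.36 -> shift [-1.6  2.8 -1.1] turn -0.4
```

View pics/g1.png

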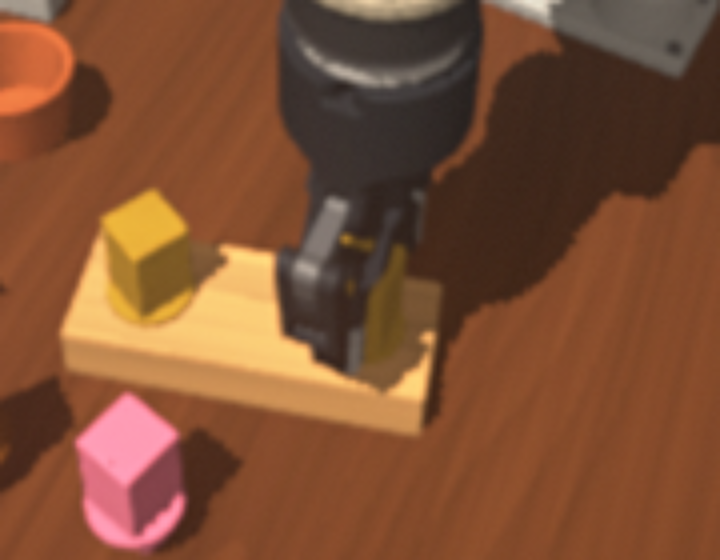

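The fingers straddle the near brass head around crop (375,300), and nothing else is touched. Closing now.

send_rows(commands=[-1.5, 2, -1, 0, 20, -1.5, 2, -1, 0, 20, -1.5, 2, -1, 0, 20, -1.5, 2, -1, 0, 20, -1.5, 2, -1, 0, 20, -1.5, 2, -1, 0, 20, -1.5, 2, -1, 0, 20])

```text
clock: 4.7
position: [0.5059, 0.2472, 0.0455]
ee_rot: [0.011, 1.0, 0.001, 0.002]
wrist_force: [0.6, -1.3, 5.4]
opening: 0.0272
grasp_force: 60.4
```

```bash
python3 -c "
from h import *
go(.533,-.0365,.13,179.1)"
```

```text
t 4.7 p [505.9 247.2  45.5] yaw 178.7 f [ 0.6 -1.3  5.4] op 27.2 j6 0.36 -> shift [ -33.5 -283.   -84.5] turn -0.4
```

send_rows(commands=[0, 0, -45, 0, 20, 0, 0, -85, 0, 20, -10, -50, -85, 0, 20, -16, -100, -85, 0, 20, -22, -150, -85, 0, 20, -28, -200, -85, 0, 20, -33, -250, -85, 0, 20, -33, -283, -85, 0, 20])

```text
clock: 5.5
position: [0.5298, -0.0399, 0.1269]
ee_rot: [0.012, 1.0, -0.0, -0.001]
wrist_force: [0.9, 0.2, -4.2]
opening: 0.0272
grasp_force: 61.7
```

```bash
python3 -c "
from h import *
for i in range(2):
  go(.533,-.0365,.13,179.1); c=read_camera('side');t=read_camera('top')
p=proj(c,[[.533,-.0365,.1]])[0].astype(int);i=c['img'][max(0,p[1]-60):p[1]+60,max(0,p[0]-60):p[0]+60]
p=proj(t,[[.533,-.0365,.1]])[0].astype(int);j=t['img'][max(0,p[1]-60):p[1]+60,max(0,p[0]-60):p[0]+60]
cv2.imwrite('pics/g2.png',cv2.resize(np.hstack([i,j]),None,fx=3,fy=3))"
```

```text
t 5.5 p [529.8 -39.9 126.9] yaw 178.6 f [ 0.9  0.2 -4.2] op 27.2 j6 -0.18 -> shift [-3.1  3.5 -3.1] turn -0.5
t 5.6 p [529.7 -41.6 126.8] yaw 178.3 f [ 0.4  2.  -3.1] op 27.0 j6 -0.17 -> shift [-3.2  5.1 -3.2] turn -0.8
```

View pics/g2.png

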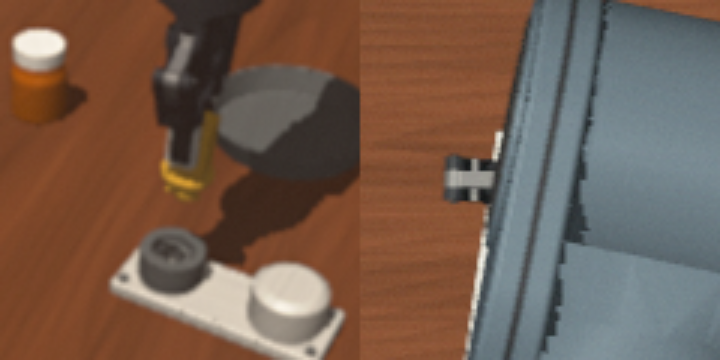

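The side view shows the screw hanging straight in the gripper, above and beyond the nut (crop 185,185 against the nut at 172,260).

send_rows(commands=[-3, 4, 10, 0, 20, -3, 4, 25, 0, 20, -3, 4, 40, 0, 20, -3, 4, 40, 0, 20])

```text
clock: 6.1
position: [0.5307, -0.0315, 0.0839]
ee_rot: [0.01, 1.0, 0.001, -0.004]
wrist_force: [-0.8, -0.2, -3.5]
opening: 0.027
grasp_force: 61.8
```

```bash
python3 -c "
from h import *
for i in range(2):
  go(.533,-.0365,.07,179.1); c=read_camera('side')
q=np.array([[.533,-.0365,.040]]);print(proj(c,q))
p=proj(c,[[.533,-.0365,.06]])[0].astype(int);i=c['img'][p[1]-40:p[1]+40,p[0]-50:p[0]+50]
cv2.imwrite('pics/g3.png',cv2.resize(i,None,fx=6,fy=6))"
```

```text
t 6.1 p [530.7 -31.5  83.9] yaw 178.8 f [-0.8 -0.2 -3.5] op 27.0 j6 -0.16 -> shift [-2.4 -5.  13.9] turn -0.3
t 6.15 p [531.6 -31.9  85.5] yaw 178.8 f [-0.6 -0.2 -3.5] op 26.9 j6 -0.16 -> shift [-1.5 -4.6 15.5] turn -0.3
[[363.56274685 207.54393762]]
```

View pics/g3.png

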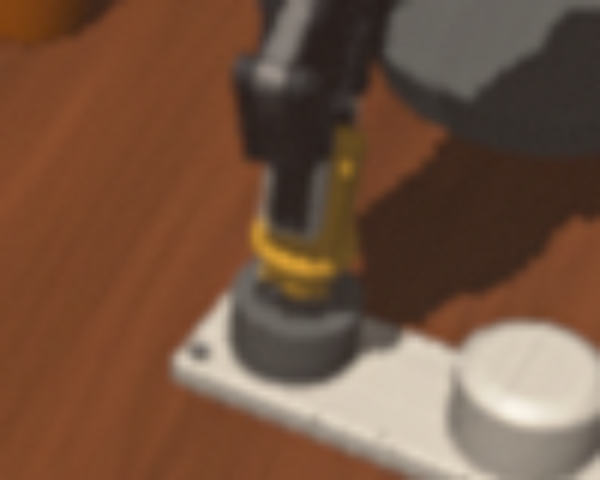

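The flange is at crop (295,255), with the nose just at the mouth of the nut (297,290). I'll correct the few mm in y.

send_rows(commands=[-2, -5, -2, 0, 20, -2, -5, -2, 0, 20, -2, -5, -2, 0, 20])

```text
clock: 6.5
position: [0.5367, -0.0386, 0.0916]
ee_rot: [0.011, 1.0, -0.0, 0.001]
wrist_force: [-0.3, 0.3, -3.9]
opening: 0.0271
grasp_force: 61.8
```

```bash
python3 -c "
from h import *
for i in range(4):
  go(.533,-.0365,.07,179.1); c=read_camera('side')"
```

```text
t 6.5 p [536.7 -38.6  91.6] yaw 178.7 f [-0.3  0.3 -3.9] op 27.1 j6 -0.17 -> shift [ 3.7  2.  21.6] turn -0.4
t 6.55 p [536.4 -38.5  91.3] yaw 178.7 f [-0.1 -0.1 -2.6] op 27.1 j6 -0.17 -> shift [ 3.5  1.9 21.3] turn -0.4
t 6.6 p [536.2 -38.4  91.1] yaw 178.7 f [ 0.2  0.1 -3.5] op 27.1 j6 -0.17 -> shift [ 3.3  1.8 21.1] turn -0.4
t 6.65 p [536.1 -38.3  90.9] yaw 178.7 f [-0.4  0.2 -3.6] op 26.7 j6 -0.17 -> shift [ 3.1  1.7 20.9] turn -0.4
```

send_rows(commands=[0, 0, 0, 0, 20, 0, 0, 0, 0, 20, 0, 0, 0, 0, 20, 0, 0, 0, 0, 20, 0, 0, 0, 0, 20])

```text
clock: 7.2
position: [0.5358, -0.0381, 0.0904]
ee_rot: [0.011, 1.0, 0.0, -0.0]
wrist_force: [0.4, -0.2, -3.4]
opening: 0.0267
grasp_force: 61.8
```

```bash
python3 -c "
from h import *
for i in range(3):
  go(.533,-.0365,.07,179.1); c=read_camera('side')"
```

```text
t 7.2 p [535.8 -38.1  90.4] yaw 178.7 f [ 0.4 -0.2 -3.4] op 26.7 j6 -0.17 -> shift [ 2.8  1.5 20.4] turn -0.4
t 7.25 p [535.8 -38.1  90.4] yaw 178.7 f [ 0.1  0.1 -3.7] op 27.4 j6 -0.17 -> shift [ 2.8  1.5 20.4] turn -0.4
t 7.3 p [535.8 -38.1  90.4] yaw 178.7 f [ 0.2 -0.3 -3.5] op 27.2 j6 -0.17 -> shift [ 2.8  1.6 20.4] turn -0.4
```

send_rows(commands=[1.3, 1.6, 5, 0, 20, 1.3, 1.6, 10, 0, 20, 1.3, 1.6, 15, 0, 20, 1.3, 1.6, 18, 0, 20, 1.3, 1.6, 18, 0, 20, 1.3, 1.6, 18, 0, 20, 1.3, 1.6, 18, 0, 20])

```text
clock: 8.05
position: [0.5347, -0.0365, 0.0727]
ee_rot: [0.011, 1.0, -0.0, 0.0]
wrist_force: [0.3, 0.0, -3.6]
opening: 0.027
grasp_force: 61.8
```

```bash
python3 -c "
from h import *
go(.5345,-.0365,.0694,179.1);s=get_state();print(s['wrist_torque'],s['effort'])"
```

```text
t 8.05 p [534.7 -36.5  72.7] yaw 178.7 f [ 0.3  0.  -3.6] op 27.0 j6 -0.17 -> shift [0.2 0.  3.3] turn -0.4
[ 0.01924034 -0.02449648  0.066443  ] [ 9.02226137e-03 -3.69834638e+01  3.29780674e+01  8.61399720e-03
  2.85866816e-03  1.22807692e-04]
```

send_rows(commands=[0, 0, 1, 0, 20, 0, 0, 2, 0, 20, 0, 0, 3, 0, 20, 0, 0, 4, 0, 20, 0, 0, 4.5, 0, 20, 0, 0, 4.5, 0, 20])

```text
clock: 8.65
position: [0.5346, -0.0366, 0.0692]
ee_rot: [0.011, 1.0, -0.0, 0.0]
wrist_force: [-5.1, -0.2, 5.3]
opening: 0.0268
grasp_force: 63.0
```

send_rows(commands=[0, 0, 0.5, 8, 20, 0, 0, 0.5, 16, 20, 0, 0, 0.5, 24, 20, 0, 0, 0.5, 32, 20, 0, 0, 0.5, 40, 20, 0, 0, 0.5, 48, 20, 0, 0, 0.5, 56, 20, 0, 0, 0.5, 64, 20])

```text
clock: 9.45
position: [0.5325, -0.0375, 0.071]
ee_rot: [0.542, 0.841, -0.002, -0.001]
wrist_force: [-12.7, -0.9, 21.4]
opening: 0.0272
grasp_force: 65.0
```

send_rows(commands=[0, 0, 0, 8, 20, 0, 0, 0, 16, 20, 0, 0, 0, 24, 20, 0, 0, 0, 32, 20, 0, 0, 0, 40, 20, 0, 0, 0, 48, 20, 0, 0, 0, 56, 20, 0, 0, 0, 64, 20])

```text
clock: 10.25
position: [0.5333, -0.0363, 0.0685]
ee_rot: [0.905, 0.426, -0.001, -0.001]
wrist_force: [-7.2, 0.3, 6.4]
opening: 0.0272
grasp_force: 63.1
```

```bash
python3 -c "
from h import *
go(.533,-.0365,.0694,179.1);s=get_state();print(s['wrist_torque'],s['joints'])"
```

```text
t 10.25 p [533.3 -36.3  68.5] yaw 50.4 f [-7.2  0.3  6.4] op 27.2 j6 2.07 -> shift [-0.3 -0.1 -0.9] turn -128.7
[0.15062526 1.63852826 0.09937795] [-1.93251131e-01  1.02239366e-01 -1.68329479e-01  1.30238337e+00
 -3.31931770e-04  2.06854280e+00]
```

send_rows(commands=[-0.7, -0.8, 0.5, -8, 20, -0.7, -0.8, 0.5, -16, 20, -0.7, -0.8, 0.5, -24, 20, -0.7, -0.8, 0.5, -32, 20, -0.7, -0.8, 0.5, -40, 20])

```text
clock: 10.75
position: [0.5343, -0.0375, 0.07]
ee_rot: [0.701, 0.713, 0.0, 0.002]
wrist_force: [-5.2, -1.3, 11.7]
opening: 0.0273
grasp_force: 63.9
```

send_rows(commands=[0, 0, 0, -8, 20, 0, 0, 0, -16, 20, 0, 0, 0, -24, 20, 0, 0, 0, -32, 20, 0, 0, 0, -40, 20])

```text
clock: 11.25
position: [0.5352, -0.0366, 0.0705]
ee_rot: [0.414, 0.91, 0.001, 0.002]
wrist_force: [-3.6, 1.0, 10.8]
opening: 0.0268
grasp_force: 63.8
```

send_rows(commands=[0, 0, 0, -8, 20, 0, 0, 0, -16, 20, 0, 0, 0, -24, 20, 0, 0, 0, -32, 20, 0, 0, 0, -40, 20])

```text
clock: 11.75
position: [0.534, -0.0366, 0.0682]
ee_rot: [0.078, 0.997, 0.0, 0.001]
wrist_force: [-4.1, 0.1, 5.6]
opening: 0.0269
grasp_force: 63.1
```

send_rows(commands=[0, 0, 0, -8, 20, 0, 0, 0, -16, 20, 0, 0, 0, -24, 20, 0, 0, 0, -32, 20, 0, 0, 0, -40, 20])

```text
clock: 12.25
position: [0.5326, -0.0343, 0.0698]
ee_rot: [-0.268, 0.964, 0.003, 0.0]
wrist_force: [-9.0, 6.0, 16.5]
opening: 0.0271
grasp_force: 64.5
```

It stays blocked at about 14 mm over 130° clockwise and 168° anticlockwise, so this is the wrong-hand screw and it goes in the dish.

```bash
python3 -c "
from h import *
go(.492,-.285,.110,179.1)"
```

```text
t 12.25 p [532.6 -34.3  69.8] yaw -149.0 f [-9.   6.  16.5] op 27.1 j6 -0.73 -> shift [ 164.  -193.9  -40.2] turn 31.9
```

send_rows(commands=[0, 0, -25, 0, 20, 0, 0, -50, 0, 20, 30, -36, -50, 10, 20, 62, -74, -50, 20, 20, 95, -112, -50, 28, 20, 127, -150, -45, 32, 20, 155, -182, -35, 32, 20, 164, -194, -20, 32, 20])

```text
clock: 13.05
position: [0.4916, -0.2923, 0.0869]
ee_rot: [0.014, 1.0, -0.002, 0.001]
wrist_force: [0.2, -0.0, -3.4]
opening: 0.0273
grasp_force: 61.9
```

```bash
python3 -c "
from h import *
go(.492,-.285,.052,179.1)"
```

```text
t 13.05 p [ 491.6 -292.3   86.9] yaw 178.4 f [ 0.2 -0.  -3.4] op 27.3 j6 -0.63 -> shift [-0.2  7.3 34.9] turn -0.7
```

send_rows(commands=[0, 4, 15, 0, 20, 0, 4, 25, 0, 20, 0, 4, 32, 0, 20, 0, 4, 36, 0, 20, 0, 4, 37, 0, 20, 0, 4, 37, 0, 20])

```text
clock: 13.65
position: [0.4923, -0.2827, 0.0504]
ee_rot: [0.011, 1.0, -0.0, 0.0]
wrist_force: [-0.7, 0.7, -2.7]
opening: 0.0272
grasp_force: 61.9
```

send_rows(commands=[0, 0, 0, 0, 50, 0, 0, 0, 0, 60, 0, 0, 0, 0, 60, 0, 0, -20, 0, 60, 0, 0, -60, 0, 60, 0, 0, -110, 0, 60])

```text
clock: 14.25
position: [0.4903, -0.2822, 0.159]
ee_rot: [0.011, 1.0, 0.001, -0.002]
wrist_force: [1.8, -1.1, -0.7]
opening: 0.0601
grasp_force: 0.0
```

```bash
python3 -c "
from h import *
go(.5963,.2653,.13,-116.1)
t=read_camera('side');i=t['img'][130:260,300:500]
cv2.imwrite('pics/d1.png',cv2.resize(i,None,fx=4,fy=4))"
```

```text
t 14.25 p [ 490.3 -282.2  159. ] yaw 178.7 f [ 1.8 -1.1 -0.7] op 60.1 j6 -0.62 -> shift [-93.6 549.7  29. ] turn -65.2
```

View pics/d1.png

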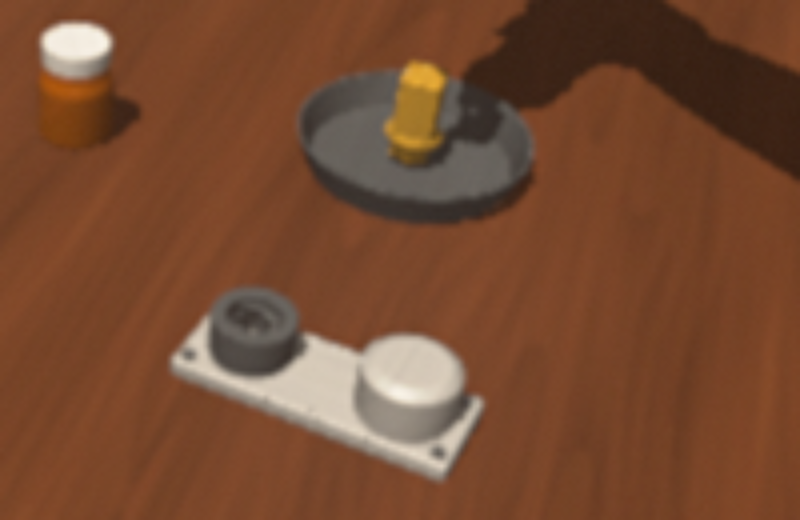

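The wrong-hand screw stands in the dish at crop (415,115). Next the far brass screw.

send_rows(commands=[-8, 50, 0, -8, 60, -17, 100, 5, -16, 60, -25, 150, 10, -24, 60, -34, 200, 15, -32, 60, -42, 250, 20, -40, 60, -51, 300, 20, -48, 60, -60, 350, 20, -56, 60, -68, 400, 20, -64, 60])

```text
clock: 15.1
position: [0.5681, 0.1107, 0.1408]
ee_rot: [-0.523, 0.852, -0.001, 0.001]
wrist_force: [0.7, -1.4, 0.5]
opening: 0.06
grasp_force: 0.0
```

```bash
python3 -c "
from h import *
go(.5963,.2651,.13,-116.1)"
```

```text
t 15.1 p [568.1 110.7 140.8] yaw -117.0 f [ 0.7 -1.4  0.5] op 60.0 j6 -1.02 -> shift [-150.4   44.9   10.8] turn -0.9
```

send_rows(commands=[-50, 15, 5, -1, 60, -100, 30, 10, -1, 60, -140, 42, 10, -1, 60, -150, 45, 10, -1, 60, -150, 45, 10, -1, 60, -150, 45, 10, -1, 60, -150, 45, 10, -1, 60, -150, 45, 10, -1, 60])

```text
clock: 15.9
position: [0.5965, 0.2609, 0.1305]
ee_rot: [-0.527, 0.85, -0.0, 0.0]
wrist_force: [-0.5, 1.1, -0.6]
opening: 0.0601
grasp_force: 0.0
```

```bash
python3 -c "
from h import *
go(.5963,.2651,.0435,-116.1)
c=read_camera('side');c=read_camera('side')
go(.5963,.2651,.0435,-116.1)"
```

```text
t 15.9 p [596.5 260.9 130.5] yaw -116.4 f [-0.5  1.1 -0.6] op 60.1 j6 -0.8 -> shift [-3.7  2.  87. ] turn -0.3
t 16.0 p [596.4 261.3 130.3] yaw -116.4 f [ 0.1 -0.  -0. ] op 60.0 j6 -0.8 -> shift [-3.4  1.8 86.8] turn -0.3
```

send_rows(commands=[-3.2, 1.6, 25, 0, 60, -3.2, 1.6, 50, 0, 60, -3.2, 1.6, 70, 0, 60, -3.2, 1.6, 82, 0, 60, -3.2, 1.6, 85, 0, 60, -3.2, 1.6, 85, 0, 60, -3.2, 1.6, 85, 0, 60])

```text
clock: 16.7
position: [0.5972, 0.2664, 0.0465]
ee_rot: [-0.528, 0.849, -0.0, 0.001]
wrist_force: [0.4, -0.6, 0.5]
opening: 0.0603
grasp_force: 0.0
```

send_rows(commands=[0, 0, 0, 0, 20, 0, 0, 0, 0, 20, 0, 0, 0, 0, 20, 0, 0, 0, 0, 20, 0, 0, 0, 0, 20, 0, 0, 0, 0, 20])

```text
clock: 17.3
position: [0.5971, 0.2666, 0.0464]
ee_rot: [-0.528, 0.849, -0.0, 0.001]
wrist_force: [0.9, 0.2, 5.4]
opening: 0.0273
grasp_force: 58.8
```

```bash
python3 -c "
from h import *
go(.534,-.0365,.13,-116.1)"
```

```text
t 17.3 p [597.1 266.6  46.4] yaw -116.3 f [0.9 0.2 5.4] op 27.3 j6 -0.79 -> shift [299.7 -77.6 -83.6] turn -0.2
```

send_rows(commands=[0, 0, -45, 0, 20, 0, 0, -84, 0, 20, 50, -13, -84, 8, 20, 100, -26, -84, 16, 20, 150, -39, -84, 24, 20, 200, -52, -84, 32, 20, 250, -65, -84, 40, 20, 290, -75, -80, 48, 20])

```text
clock: 18.1
position: [0.5336, -0.0287, 0.1238]
ee_rot: [-0.134, 0.991, 0.0, -0.001]
wrist_force: [0.8, -1.7, -1.9]
opening: 0.0272
grasp_force: 62.7
```

```bash
python3 -c "
from h import *
go(.5342,-.0365,.1,180)"
```

```text
t 18.1 p [533.6 -28.7 123.8] yaw -164.6 f [ 0.8 -1.7 -1.9] op 27.2 j6 -0.45 -> shift [ 1.5 -7.7 23.8] turn 15.4
```

send_rows(commands=[1.5, -7.7, 5, 8, 20, 1.5, -7.7, 15, 15.4, 20, 1.5, -7.7, 24, 15.4, 20, 1.5, -7.7, 24, 15.4, 20, 1.5, -7.7, 24, 15.4, 20, 1.5, -7.7, 24, 15.4, 20, 1.5, -7.7, 24, 15.4, 20, 1.5, -7.7, 24, 15.4, 20])

```text
clock: 18.9
position: [0.5361, -0.0346, 0.1015]
ee_rot: [-0.003, 1.0, -0.0, 0.001]
wrist_force: [0.0, 0.0, -2.0]
opening: 0.027
grasp_force: 62.7
```

```bash
python3 -c "
from h import *
go(.5342,-.0365,.076,180)"
```

```text
t 18.9 p [536.1 -34.6 101.5] yaw -179.6 f [ 0.  0. -2.] op 27.0 j6 -0.2 -> shift [ 1.9 -1.9 25.5] turn 0.4
```

send_rows(commands=[1.9, -1.9, 5, 0, 20, 1.9, -1.9, 12, 0, 20, 1.9, -1.9, 19, 0, 20, 1.9, -1.9, 23, 0, 20, 1.9, -1.9, 25, 0, 20, 1.9, -1.9, 26, 0, 20, 1.9, -1.9, 27, 0, 20, 1.9, -1.9, 28, 0, 20])

```text
clock: 19.7
position: [0.534, -0.0368, 0.0732]
ee_rot: [-0.003, 1.0, -0.0, 0.0]
wrist_force: [-1.1, -0.1, -1.9]
opening: 0.027
grasp_force: 62.7
```

send_rows(commands=[0, 0, 1, 0, 20, 0, 0, 2, 0, 20, 0, 0, 3, 0, 20, 0, 0, 3, 0, 20])

```text
clock: 20.1
position: [0.5342, -0.0368, 0.0717]
ee_rot: [-0.003, 1.0, -0.0, 0.001]
wrist_force: [-2.5, 0.5, 5.2]
opening: 0.0272
grasp_force: 63.9
```

send_rows(commands=[0, 0, 0, 8, 20, 0, 0, 0, 16, 20, 0, 0, 0, 24, 20, 0, 0, 0, 32, 20])

```text
clock: 20.5
position: [0.5338, -0.0367, 0.0698]
ee_rot: [0.276, 0.961, 0.0, 0.0]
wrist_force: [-1.0, -0.1, -2.8]
opening: 0.027
grasp_force: 62.7
```

send_rows(commands=[0, 0, 0, 8, 20, 0, 0, 0, 16, 20, 0, 0, 0, 24, 20, 0, 0, 0, 32, 20])

```text
clock: 20.9
position: [0.5336, -0.0367, 0.0695]
ee_rot: [0.53, 0.848, -0.0, -0.0]
wrist_force: [0.3, 0.4, -3.2]
opening: 0.0268
grasp_force: 62.7
```

send_rows(commands=[0, 0, 1, 0, 20, 0, 0, 2, 0, 20, 0, 0, 3, 0, 20, 0, 0, 3, 0, 20])

```text
clock: 21.3
position: [0.5337, -0.0368, 0.0673]
ee_rot: [0.527, 0.85, -0.0, 0.0]
wrist_force: [-1.6, 0.2, -0.6]
opening: 0.0273
grasp_force: 63.1
```

send_rows(commands=[0, 0, 0.6, 8, 20, 0, 0, 1.2, 16, 20, 0, 0, 1.8, 24, 20, 0, 0, 2.3, 32, 20, 0, 0, 2.9, 40, 20, 0, 0, 3.5, 48, 20, 0, 0, 4.0, 56, 20, 0, 0, 4.6, 64, 20])

```text
clock: 22.1
position: [0.5332, -0.0367, 0.0631]
ee_rot: [0.899, 0.439, -0.0, -0.0]
wrist_force: [-3.7, 0.3, 3.2]
opening: 0.0271
grasp_force: 63.4
```

send_rows(commands=[0, 0, 0.6, 8, 20, 0, 0, 1.2, 16, 20, 0, 0, 1.8, 24, 20, 0, 0, 2.3, 32, 20, 0, 0, 2.9, 40, 20, 0, 0, 3.4, 48, 20, 0, 0, 3.7, 52, 20])

```text
clock: 22.8
position: [0.5326, -0.0365, 0.0595]
ee_rot: [1.0, 0.001, -0.001, -0.0]
wrist_force: [-5.5, 0.8, 4.4]
opening: 0.027
grasp_force: 63.7
```

```bash
python3 -c "
from h import *
go(.5332,-.0367,.0584,0)"
```

```text
t 22.8 p [532.6 -36.5  59.5] yaw 0.2 f [-5.5  0.8  4.4] op 27.0 j6 2.94 -> shift [0.6 0.2 1.1] turn 0.2
```

send_rows(commands=[0, 0, 0, 0, 60, 0, 0, 0, 0, 60, 0, 0, -2, 0, 60])

```text
clock: 23.1
position: [0.534, -0.0368, 0.0606]
ee_rot: [1.0, 0.003, 0.0, 0.0]
wrist_force: [0.1, -0.1, -0.4]
opening: 0.0599
grasp_force: 0.0
```

send_rows(commands=[0, 0, 0, -8, 60, 0, 0, 0, -16, 60, 0, 0, 0, -24, 60, 0, 0, 0, -32, 60, 0, 0, 0, -40, 60, 0, 0, 0, -48, 60, 0, 0, 0, -56, 60, 0, 0, 0, -64, 60])

```text
clock: 23.9
position: [0.5342, -0.0369, 0.0609]
ee_rot: [0.845, 0.535, 0.0, 0.0]
wrist_force: [-0.6, 0.3, -0.2]
opening: 0.0597
grasp_force: 0.0
```

send_rows(commands=[0, 0, 0, -8, 60, 0, 0, 0, -16, 60, 0, 0, 0, -26, 60, 0, 0, 0, -26, 60, 0, 0, 0, -26, 60, 0, 0, 0, -26, 60, 0, 0, 0, -26, 60])

```text
clock: 24.6
position: [0.5338, -0.0368, 0.0607]
ee_rot: [0.706, 0.709, 0.0, 0.0]
wrist_force: [0.0, 0.1, -0.5]
opening: 0.06
grasp_force: 0.0
```

```bash
python3 -c "
from h import *
go(.5332,-.0367,.0595,90)"
```

```text
t 24.6 p [533.8 -36.8  60.7] yaw 90.3 f [ 0.   0.1 -0.5] op 60.0 j6 1.37 -> shift [ 0.1 -0.6  1.2] turn 0.3
```

send_rows(commands=[0, -1.2, 1, 0, 20, 0, -1.2, 1, 0, 20, 0, -1.2, 1, 0, 20, 0, -1.2, 1, 0, 20, 0, -1.2, 1, 0, 20], squeeze=45)

```text
clock: 25.1
position: [0.5325, -0.0368, 0.0597]
ee_rot: [0.705, 0.709, -0.0, -0.0]
wrist_force: [-0.7, 0.3, -0.2]
opening: 0.0274
grasp_force: 45.1
```

send_rows(commands=[0, 0, 0.6, 8, 20, 0, 0, 1.2, 16, 20, 0, 0, 1.8, 24, 20, 0, 0, 1.8, 24, 20])

```text
clock: 25.5
position: [0.5321, -0.0364, 0.0595]
ee_rot: [0.838, 0.546, -0.0, -0.0]
wrist_force: [-3.2, 1.0, 7.0]
opening: 0.0271
grasp_force: 46.2
```

```bash
python3 -c "
from h import *
go(.5332,-.0367,.0595,90);print(get_state()['wrist_torque'])"
```

```text
t 25.5 p [532.1 -36.4  59.5] yaw 66.2 f [-3.2  1.   7. ] op 27.1 j6 1.79 -> shift [ 0.2  1.1 -0. ] turn -23.8
[0.33145837 0.85751688 0.06926792]
```

send_rows(commands=[0, 0, 0, 8, 20, 0, 0, 0, 16, 20, 0, 0, 0, 24, 20, 0, 0, 0, 32, 20])

```text
clock: 25.9
position: [0.5317, -0.037, 0.059]
ee_rot: [0.955, 0.298, -0.001, 0.001]
wrist_force: [-5.4, -3.3, 4.5]
opening: 0.0275
grasp_force: 121.6
```

```bash
python3 -c "
from h import *
go(.5332,-.0367,.0595,90);print(get_state()['wrist_torque'])"
```

```text
t 25.9 p [531.7 -37.   59. ] yaw 34.7 f [-5.4 -3.3  4.5] op 27.5 j6 2.34 -> shift [ 1.4  0.7 -0.5] turn -55.3
[-0.28900142  0.80970629  4.3408526 ]
```

The torque jumped to 4.3 N·m, so the flange is seated or the screw is jammed. I'll release, back off and look.

send_rows(commands=[0, 0, 0, -3, 20, 0, 0, 0, -3, 60, 0, 0, 0, -3, 60, 0, 0, 0, -3, 60, 0, 0, -30, -3, 60, 0, 0, -80, -3, 60, 0, 0, -120, -3, 60])

```text
clock: 26.6
position: [0.5325, -0.0367, 0.1794]
ee_rot: [0.948, 0.32, 0.0, -0.0]
wrist_force: [0.6, 0.3, 0.3]
opening: 0.06
grasp_force: 0.0
```

send_rows(commands=[-50, 0, 0, 0, 60, -100, 0, 0, 0, 60, -150, 0, 0, 0, 60, -200, 0, 0, 0, 60, -200, 0, 0, 0, 60])

```text
clock: 27.1
position: [0.3698, -0.1609, 0.1778]
ee_rot: [0.949, 0.316, -0.001, 0.0]
wrist_force: [-0.1, 0.3, -0.1]
opening: 0.0599
grasp_force: 0.0
```

```bash
python3 -c "
from h import *
go(.5332,-.0367,.12,34.7)
t=read_camera('top');s=read_camera('side');ims=[]
a=np.linspace(0,2*np.pi,60)
for c,w,h in((s,30,36),(t,30,36)):
  p=proj(c,[[.533,-.0365,.055]])[0].astype(int);o=p-[w,h]
  i=cv2.resize(c['img'][o[1]:o[1]+2*h,o[0]:o[0]+2*w],None,fx=6,fy=6,interpolation=cv2.INTER_CUBIC)
  k=i.copy()
  for z,r,col in((.040,.020,(0,255,0)),(.044,.020,(255,0,0))):
    q=proj(c,np.c_[.533+r*np.cos(a),-.0365+r*np.sin(a),np.full(60,z)]);cv2.polylines(k,[np.int32((q-o+.5)*6)],False,col,1)
  ims.append(i if 0 else np.vstack([i])); ims.append(k) if c is s else None
cv2.imwrite('pics/f1.png',cv2.resize(np.hstack(ims),None,fx=.74,fy=.74))
m=cv2.imread('pics/f1.png');print(m.shape)"
```

```text
t 27.1 p [ 369.8 -160.9  177.8] yaw 36.8 f [-0.1  0.3 -0.1] op 59.9 j6 1.92 -> shift [205.3  -1.4  57.8] turn 2.1
(320, 799, 3)
```

View pics/f1.png

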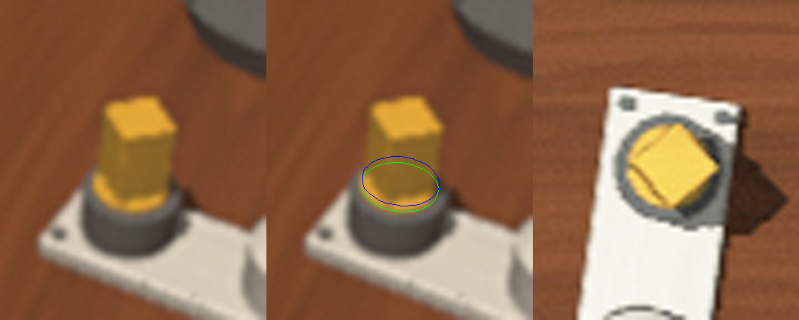

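The picture shows the screw upright in the nut. The flange edge (135,208) lies on the ring and matches the drawn seated outline, with no thread showing. A silhouette fit will check the height.

```bash
python3 - <<'E'
from h import *
from scipy.optimize import minimize
t=read_camera('top');s=read_camera('side');F=4
a=np.linspace(0,2*np.pi,48,endpoint=False);C=np.c_[np.cos(a),np.sin(a)]
def run(x0,full,dst):
    ms=[]
    for c in(t,s):
        hsv=cv2.cvtColor(cv2.resize(c['img'],None,fx=F,fy=F),cv2.COLOR_BGR2HSV)
        p=(proj(c,[[*x0[:2],x0[2]]])[0]*F).astype(int);r=np.zeros(hsv.shape[:2],bool);r[p[1]-130:p[1]+130,p[0]-110:p[0]+110]=1
        ms.append(r&(hsv[...,0]>15)&(hsv[...,0]<32)&(hsv[...,1]>130)&(hsv[...,2]>60))
    def cost(v):
        q=0
        for c,m in zip((t,s),ms):
            o=np.zeros(m.shape,np.uint8);k,n=np.cos(v[3]),np.sin(v[3]);b=np.array([[-1,-1],[1,-1],[1,1],[-1,1]])*.014@np.array([[k,n],[-n,k]])+v[:2]
            P=[np.vstack([np.c_[b,np.full(4,v[2]+z)] for z in(-.022,.022)]),np.vstack([np.c_[C*.020+v[:2],np.full(48,v[2]+z)] for z in(-.026,-.022)])]
            if full:P.append(np.vstack([np.c_[C*r_+v[:2],np.full(48,v[2]+z)] for r_,z in((.0135,-.026),(.0135,-.042),(.006,-.048))]))
            for Q in P:cv2.fillPoly(o,[cv2.convexHull(np.round((proj(c,Q)+.5)*F*16).astype(np.int32))],1,shift=4)
            q+=np.logical_xor(o>0,m).sum()
        return q/F/F
    sx=np.array(x0)+np.vstack([np.zeros(4),np.diag([.004,.004,.004,.25])])
    best=min((minimize(cost,x0,method='Nelder-Mead',options=dict(initial_simplex=sx+np.array([0,0,dz,dy]))) for dz in(-.004,0,.006) for dy in(0,.5)),key=lambda r:r.fun)
    v=best.x;print(np.round(v,4),'cost',best.fun,[(d,round(min(cost([v[0]+i,v[1]+j,d,v[3]]) for i in(-.002,0,.002) for j in(-.002,0,.002)),1)) for d in(.064,.066,.068,.070,.072)] if not full else '', 'dist dish',np.hypot(v[0]-.492,v[1]+.285))
run([.533,-.0365,.067,.6],0,0)
run([.492,-.283,.052,.0],1,1)
for q,p in(('cup',(259,154)),('jar',(449,150)),('hammer',(330,126))):print(q,[np.round(d['xy']) for d in boxes_of('top',q)][:1],p)
print(get_state()['clock'])
E
```

```text
[ 0.5339 -0.0367  0.0654  0.6154] cost 40.125 [(0.064, np.float64(48.7)), (0.066, np.float64(48.2)), (0.068, np.float64(71.3)), (0.07, np.float64(91.3)), (0.072, np.float64(114.6))] dist dish 0.2517721921996615
[ 0.4938 -0.283   0.0521  0.021 ] cost 56.625  dist dish 0.0026816803840670977
cup [array([261., 154.])] (259, 154)
jar [] (449, 150)
hammer [array([328., 126.])] (330, 126)
27.45
```

```bash
python3 -c "
from bench import *
print(close_job())"
```

```text
the job is handed in; nothing more can be done
None
```

The far screw fits: it went in clockwise and is fully home in the open nut (head fitted at z 65.4 mm, 66 mm when home). The near, wrong-hand screw stands in the dish about 3 mm from its centre. The cup and hammer look unmoved, and I sent no move near the jar, though the last check did not detect it. The job was handed in at about 27 s and returned no verdict.

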